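Lock a twist-in anchor into the bench rail

TASK

Pick the loose red-winged anchor out of the white tray and lower its nut lengthwise into the slot of the aluminium rail, midway between the blue marks. Press it gently down against the spring until the nut is below the rail's lips (about 14 N; the anchor must never load the rail with more than 35 N), twist it a quarter turn either way, and let the spring lift it so that its grooves catch the lips. Leave it locked upright with its wing square across the rail, let go, and do not disturb the tube rack, beaker or wash bottle.

Things in the scene. Friction and masses are not known exactly. Their poses are not given: they have to be found in the camera images.
- anchor_grip (a point): Centre of the red wing of the loose anchor, 56 mm above the anchor's underside. The wing is 40 mm long (x), 14 mm thick (y), 28 mm high (z): it spans 42 to 70 mm above the underside. Grip it across its thickness (y). z is up. A 12 mm round steel stem joins it to the nut below. Mass of the whole about 110 g. It stands upright in the white tray.
- nut_foot (a point): Centre of the anchor's underside; axes as anchor_grip. The steel nut is 44 mm long (x, the same way as the wing), 20 mm wide (y; its last 6 mm at each end 16 mm), 11 mm tall; two grooves cross its top along y, 4 mm deep, 6.5 mm wide, centred 13 mm either side of the stem's axis.
- tray: Fixed white tray, 140 (x) x 110 (y) mm, walls 18 mm high, floor 4 mm thick; origin at the centre of its underside.
- stand: Fixed grey stand of the rail, base 270 x 100 x 12 mm; origin on the bench at its middle. x along the rail, y across, z up. The rail, an aluminium channel 240 x 56 mm, 30 mm high, lies centred over it on levelling legs: its top is 60 to 74 mm above the bench, a height that is not measured and must be felt or seen. Inside it is 50 mm wide.
- place (a point): Where the anchor belongs: the middle of the rail, given on top of the base plate straight below the slot; axes as the stand. The slot along the rail's top is 23 mm wide with rounded edges; the lips beside it are 3 mm thick and turn down to 8 mm below the rail's top. Blue marks on the rail at x = -30 and +30 mm; put the anchor's axis within 15 mm of the middle.
- locked_anchor (a point): On the base plate, below a second anchor of the same kind already locked in the rail, 95 mm from the middle; fixed for good. It shows how the loose one must end; leave it alone.
- spring_strip (a joint): How far the sprung yellow strip in the rail is pressed down, m: 0 free, its top 12.5 mm below the rail's top; 0.0095 at its hard stop. Pushes up 2 N at first and 1.5 N more per mm: 12 N at 6.5 mm, where the nut's top just clears the lips and can turn; 16 N at the stop. A locked anchor keeps it 2.5 mm down, a nut turned across but out of its grooves 6.5 mm.
- tube_rack: Loose red test-tube rack with tubes, 70 x 180 x 95 mm, bystander; origin at the centre of its underside.
- beaker: Loose glass beaker, 70 mm wide, 85 mm high, bystander; origin at the centre of its underside.
- wash_bottle: Loose white bottle with red cap, 60 mm wide, 150 mm high, bystander; origin at the centre of its underside.
There are look-alikes about, which are no part of the job. Of the things that look like the part that bears anchor_grip, the middle-sized one is meant.

How it is judged:
By the outcome, as a careful person would: the job done as asked, in the order asked, and still so for the second after the job is handed in, with the robot touching nothing.
It also fails if it takes over 64 s, if anything falls off the work surface, if the arm or the gripper's body presses on something with over 40 N, if the wrist force passes 120 N, or if a joint passes its speed limit or range.

ROBOT

A 6-joint arm with a two-finger parallel gripper is mounted at the origin on the work surface. World frame = base frame: x ahead of the robot, y to its left, z up, the work surface at z = 0. Lengths are in m, angles in rad, forces in N, time in s.
With the tool pointing down it reaches from about 0.3 to 0.775 m from the base axis. Payload 14.6 kg.
Tool frame: the origin (TCP) lies at the very end of the fingers, on their centre line; the grasp point (between the pads) lies 19 mm behind it; z points along the fingers, y is the line along which they close (so a half turn about z gives the same grasp; the last joint's range is limited). The gripper opens to 94 mm and grips with 3 to 60 N. Pads are 16 mm wide; open, the fingers measure 119 mm over their backs; the gripper's body (75 mm by 177 mm) begins 78 mm behind the grasp point.
Start: joints at [-1.271, 0.3, 1.521, -0, 1.321, -0.067], TCP at [0.197, -0.513, 0.205] pointing down, gripper open.
Joint ranges: [-3.03, 3.03], [-0.79, 2.21], [0.23, 2.52], [-1.04, 4.18], [0, 3.07], [-2.55, 2.55]. Speed limits (rad/s): [2.22, 2.22, 2.57, 3.14, 3.14, 3.14].

INTERFACE

Orientations are given as [roll, pitch, yaw] about the fixed x, y, z axes, in that order (R = Rz(yaw) Ry(pitch) Rx(roll)).
In Python, from station import ctrl gives the robot as it stands.
- The arm moves only by the tool move_arm, never from a script. Its argument "increments" is a list of rows, each a list of 7 numbers: the opening, from 0 (shut) to 1 (fully open), then the shift along the tool's x, y, z in units of 50 mm (1.0 is 50 mm), then the turn, a rotation vector about the tool's x, y, z in rad. In form: [[claw, tx, ty, tz, rx, ry, rz], ...]. A call has 1 to 20 rows; each row shifts and turns the commanded pose from where the row before left it, along the tool's axes as they then stand; what a row does not reach is not made up. A row lasts 1/10 s, in which the tool goes at most 50 mm and 8.59 degrees, less where a joint would pass 70% of its speed; a pose out of reach is approached as far as the arm can. A call is refused whole if a number of a shift passes 1 or a number of a turn 0.15, either way. A call with a gripper value outside its range is refused whole. The fingers move at their own pace and stop on an object; "force" is the grip in N (left out, the last holds). Time passes only in rows, so rows that do not move let the fingers close. It gives the time, the measured TCP pose, the force, the opening and the grip force at its end, in the units of the state.
- ctrl.get_obs(): the state, without advancing time (a new reading comes with each control period).
- ctrl.camera(name): name is "scene" or "side" or "wrist"; returns a dict with "color" (420x560x3 uint8, blue, green, red), "K" (3x3 intrinsics, pixels), "pose" (4x4, takes a point from camera to world coordinates); the wrist camera has in their place "tool_from_camera" (4x4, takes a point from camera to tool coordinates, whose origin is the TCP and whose axes are the flange's). Camera axes: x right, y down, z forward; pixel columns grow to the right and rows downward; lengths in m; the calibration is good to about 2 mm. A picture is of the moment at which its call begins: read the wrist's pose just before it. There is no depth.
- ctrl.hand_in(): hands the job in; it is judged then, once.
Trained networks look in a picture, given as the dict that the camera call returned (one of the last four; its "shot" number tells which), for a name from the list of things; names that differ only in an ending like _2 or _b are one class to them, and where a whole thing is asked for, a point or a joint stands for the part that bears it (a point fixed in the world has none). Each returns a list of dicts, best first, with "conf" (0 to 1); they miss things now and then, are a little off and sometimes report something else, mostly with a low value. They report only what shows in the picture. A call takes as long as a camera call. They do not tell look-alikes from the thing itself.
- ctrl.cut_out(name, picture): "mask" (420x560 bool, what is visible of it) and "centre" ([row, column] in pixels, amid what is visible of it).
The state is a dict: "time_s": time; "qpos": joint angles; "joint_vel": joint speeds; "tau": joint torques, N m; "ee_pos": TCP position; "eef_rot": TCP orientation; "force": force on the tool from outside, world axes, zero at the start; "moment": the same for the moment, N m; "grip_width": finger opening in m; "grip_force": force on a finger pad.
Only numpy, scipy, OpenCV 4.12 (cv2) and the standard library are available. Lean on these libraries where they do the work, as an engineer would, in place of code of your own. Each camera call takes 0.05 s, during which the arm holds its last target. There are 200 camera calls.

## Working session

There is one attempt and no reset: what is moved stays moved. The work goes in short steps, Python scripts to look and compute and a tool call to move; the robot and the scene stay as the last step left them, time stands still between calls to the robot, and variables do not carry over. Pictures are saved under pics/ and viewed, at most 10 in all, crops included, and the job is handed in when it is done.

Besides the shell and the picture viewer there is one more tool, called after ">>>" by a JSON object that holds its "name" and its "arguments". move_arm: Moves the arm, as the interface text tells. Its arguments: {"type":"object","properties":{"increments":{"type":"array","items":{"type":"array","items":{"type":"number"}}},"force":{"type":"number"}},"required":["increments"]}

```bash
mkdir -p pics; cat > h.py <<'E'
import numpy as np, cv2
from station import ctrl
from scipy.spatial.transform import Rotation as R
def cam(n):
    o=ctrl.get_obs(); p=ctrl.camera(n)
    if 'pose' in p: T=np.array(p['pose'])
    else:
        W=np.eye(4); r=np.array(o['eef_rot'])
        W[:3,:3]=R.from_euler('xyz',r).as_matrix() if r.size==3 else r
        W[:3,3]=o['ee_pos']; T=W@np.array(p['tool_from_camera'])
    return p,T
def ray(p,T,rc):
    d=T[:3,:3]@np.linalg.inv(p['K'])@[rc[1],rc[0],1]; return T[:3,3],d
def at_z(p,T,rc,z):
    o,d=ray(p,T,rc); return o+d*(z-o[2])/d[2]
def proj(p,T,X):
    c=np.linalg.inv(T)@np.append(X,1); u=np.array(p['K'])@c[:3]; return u[:2]/u[2]
E
python3 - <<'E'
from h import *
ims=[]
for n in('scene','side','wrist'):
    p,T=cam(n); cv2.imwrite(f'pics/{n}0.png',p['color'])
    print(n,T.round(3).tolist(),np.array(p['K']).round(1).tolist())
    for k in('anchor_grip','tray','stand','locked_anchor','tube_rack','beaker','wash_bottle'):
        try:
            for d in ctrl.cut_out(k,p): 
                ys,xs=np.where(d['mask']);print(k,round(d['conf'],2),np.round(d['centre']),xs.min(),xs.max(),ys.min(),ys.max(), at_z(p,T,d['centre'],0.05).round(3))
        except Exception as e: print(k,e)
print(ctrl.get_obs())
a,b=cv2.imread('pics/scene0.png'),cv2.imread('pics/side0.png')
E
```

```text
scene [[-0.073, 0.595, -0.8, 1.398], [0.997, 0.053, -0.051, 0.028], [0.012, -0.802, -0.597, 0.707], [0.0, 0.0, 0.0, 1.0]] [[509.8, 0.0, 273.5], [0.0, 509.8, 208.6], [0.0, 0.0, 1.0]]
anchor_grip 0.77 [189. 208.] 200 218 164 213 [ 0.455 -0.183  0.05 ]
anchor_grip 0.6 [227. 166.] 157 174 218 241 [ 0.601 -0.244  0.05 ]
anchor_grip 0.52 [198. 157.] 149 164 179 213 [ 0.502 -0.288  0.05 ]
tray 0.9 [200. 160.] 128 185 180 221 [ 0.507 -0.279  0.05 ]
stand 0.91 [211. 295.] 271 326 163 259 [0.521 0.017 0.05 ]
locked_anchor 0.8 [212. 299.] 271 327 162 259 [0.524 0.027 0.05 ]
locked_anchor 0.41 [196. 154.] 149 163 179 212 [ 0.494 -0.295  0.05 ]
tube_rack 0.94 [197. 407.] 363 451 167 220 [0.448 0.266 0.05 ]
tube_rack 0.27 [214. 298.] 271 327 163 259 [0.532 0.025 0.05 ]
beaker 0.91 [270. 210.] 191 229 243 297 [ 0.717 -0.131  0.05 ]
wash_bottle 0.67 [281. 326.] 309 345 236 313 [0.728 0.083 0.05 ]
side [[0.955, -0.172, 0.243, 0.298], [-0.297, -0.487, 0.822, -0.908], [-0.023, -0.856, -0.516, 0.613], [0.0, 0.0, 0.0, 1.0]] [[437.8, 0.0, 276.4], [0.0, 437.8, 203.0], [0.0, 0.0, 1.0]]
anchor_grip 0.85 [250
[... 782 characters left out ...]
.2, 210.6], [0.0, 0.0, 1.0]]
{'time_s': 1.2, 'qpos': array([-1.27056544e+00,  2.99888463e-01,  1.52105387e+00, -6.04619800e-06,
        1.32072313e+00, -6.65782830e-02]), 'joint_vel': array([ 0.00116138, -0.00011654,  0.00040277,  0.00044429, -0.00071753,
        0.00187972]), 'tau': array([-1.03584280e-03, -5.31669581e+01, -3.52917266e+01,  7.08134961e-02,
        2.13268009e-02, -5.36482645e-07]), 'ee_pos': array([ 0.19724678, -0.51337244,  0.2054291 ]), 'eef_rot': array([-3.14151962e+00,  1.00126893e-06,  3.66810671e-01]), 'force': array([ 0.16566511, -0.92980154,  0.57865556]), 'moment': array([ 0.00913122,  0.03715414, -0.02672103]), 'grip_force': 0.0, 'grip_width': 0.09395566542131428}
```

```bash
python3 - <<'E'
import cv2,numpy as np
a,b=cv2.imread('pics/scene0.png'),cv2.imread('pics/side0.png')
a=cv2.resize(a[150:310,110:360],(800,512)); b=cv2.resize(b[150:345,185:375],(600,600*195//190)[:2])
cv2.imwrite('pics/a.png',a);cv2.imwrite('pics/b.png',b[:600])
E
```

```text
(no output)
```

View pics/a.png

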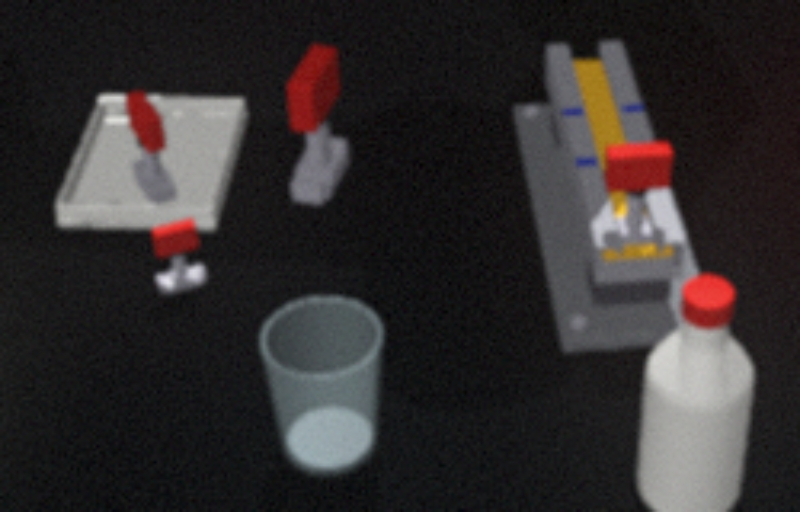

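View pics/b.png

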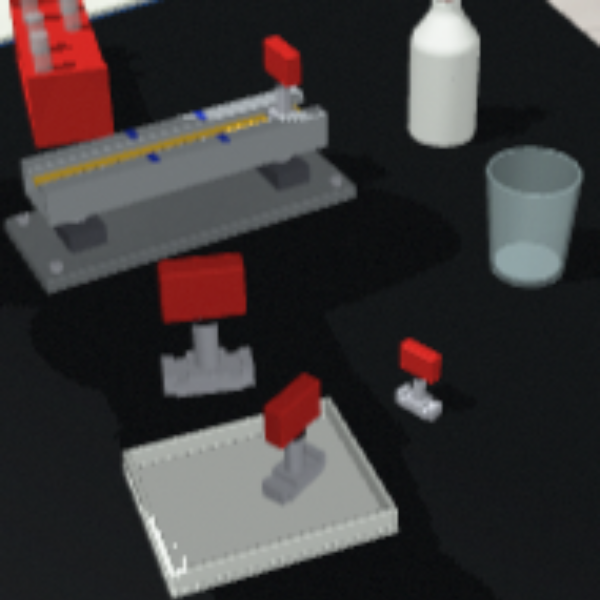

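Candidates for anchor (scene px col,row): tray one (157,198), large one (208,189), small one (166,227), locked one in the rail (~310,205). The one in the tray is middle-sized, so it is the target. Next I'll triangulate the red wing and the blue marks.

```bash
cat >> h.py <<'E'
def blobs(im,box,kind,mn=4):
    x0,x1,y0,y1=box; h=cv2.cvtColor(im,cv2.COLOR_BGR2HSV)
    if kind=='red': m=((h[...,0]<8)|(h[...,0]>172))&(h[...,1]>140)&(h[...,2]>60)
    elif kind=='blue': m=(h[...,0]>105)&(h[...,0]<130)&(h[...,1]>110)&(h[...,2]>60)
    elif kind=='yellow': m=(h[...,0]>15)&(h[...,0]<32)&(h[...,1]>130)&(h[...,2]>80)
    z=np.zeros(m.shape,np.uint8); z[y0:y1,x0:x1]=m[y0:y1,x0:x1]
    n,l,s,c=cv2.connectedComponentsWithStats(z)
    return [(c[i][::-1],s[i],l==i) for i in range(1,n) if s[i][4]>=mn]
def tri(vs):
    A=np.zeros((3,3));b=np.zeros(3)
    for o,d in vs:
        d=d/np.linalg.norm(d);P=np.eye(3)-np.outer(d,d);A+=P;b+=P@o
    X=np.linalg.solve(A,b); return X,[np.linalg.norm(np.cross(d/np.linalg.norm(d),X-o)) for o,d in vs]
E
python3 - <<'E'
from h import *
p,T=cam('scene');q,S=cam('side')
for n,(P,TT,bx) in dict(scene=(p,T,(271,330,150,262)),side=(q,S,(185,300,160,245))).items():
    for c,s,m in blobs(P['color'],bx,'blue',2): print(n,'blue',c.round(1),s[4],at_z(P,TT,c,.067).round(3))
a=blobs(p['color'],(145,168,172,202),'red'); b=blobs(q['color'],(262,292,262,296),'red')
print([x[1] for x in a],[x[1] for x in b])
X,e=tri([ray(p,T,a[0][0]),ray(q,S,b[0][0])]);print(X,e)
E
```

```text
scene blue [183.5 307.3] 11 [0.438 0.042 0.067]
scene blue [184.5 288.5] 12 [ 0.447 -0.     0.067]
scene blue [200.3 292.5] 11 [0.506 0.011 0.067]
side blue [164.  185.5] 2 [0.373 0.257 0.067]
side blue [185.9 247.8] 8 [0.51  0.069 0.067]
side blue [191.9 226.3] 11 [0.451 0.057 0.067]
side blue [193.5 255.5] 6 [0.519 0.024 0.067]
side blue [199.5 233. ] 6 [0.459 0.014 0.067]
[array([150, 178,  11,  19, 130], dtype=int32)] [array([268, 268,  19,  24, 283], dtype=int32)]
[ 0.47577857 -0.29742431  0.06115821] [np.float64(0.0004353740930698154), np.float64(0.0004353740930697988)]
```

```bash
python3 - <<'E'
from h import *
p,T=cam('scene');q,S=cam('side')
for a,b in (((184.5,288.5),(199.5,233)),((200.3,292.5),(193.5,255.5)),((183.5,307.3),(191.9,226.3))):
    print(tri([ray(p,T,a),ray(q,S,b)]))
E
```

```text
(array([0.45676692, 0.00055177, 0.07444116]), [np.float64(0.0005238696786003683), np.float64(0.0005238696786003742)])
(array([0.51603959, 0.01181615, 0.07405263]), [np.float64(0.0001567804059305019), np.float64(0.00015678040593071162)])
(array([0.44894946, 0.04221715, 0.07464236]), [np.float64(0.0007250690627946783), np.float64(0.000725069062794813)])
```

>>> {"name": "move_arm", "arguments": {"increments": [[1,0.56,-0.17,0,0,0,0],[1,0.56,-0.17,0,0,0,0],[1,0.56,-0.17,0,0,0,0],[1,0.56,-0.17,0,0,0,0],[1,0.56,-0.17,0,0,0,0],[1,0.56,-0.17,0,0,0,0],[1,0.56,-0.17,0,0,0,0],[1,0.56,-0.17,0,0,0,0],[1,0.56,-0.17,0,0,0,0],[1,0.56,-0.17,0,0,0,0],[1,0.56,-0.17,0,0,0,0],[1,0.56,-0.17,0,0,0,0],[1,0,0,0,0,0,0],[1,0,0,0,0,0,0]]}}

```text
time_s: 2.8
ee_pos: [0.4743, -0.2975, 0.2053]
eef_rot: [-3.141, 0.0, 0.368]
force: [0.0, -0.1, -0.3]
grip_width: 0.094
grip_force: 0.0
```

```bash
python3 - <<'E'
from h import *
p,T=cam('wrist'); im=p['color'].copy()
for c,s,m in blobs(im,(0,560,0,420),'red',40): 
    w=at_z(p,T,c,.06);print(c.round(),s,w.round(4))
    cn,_=cv2.findContours(m.astype(np.uint8),0,2);r=cv2.minAreaRect(cn[0]);bx=cv2.boxPoints(r)
    print([at_z(p,T,v[::-1],.074)[:2].round(4).tolist() for v in bx])
cv2.circle(im,tuple(int(v) for v in proj(p,T,[.476,-.297,.06])),3,(0,255,0))
cv2.imwrite('pics/w1.png',im)
E
```

```text
[ 88. 280.] [265  81  30  15 330] [ 0.5748 -0.2564  0.06  ]
[[0.5714, -0.2435], [0.5837, -0.2657], [0.5748, -0.271], [0.5623, -0.2485]]
[186. 160.] [ 134  155   54   64 1885] [ 0.4446 -0.1768  0.06  ]
[[0.4156, -0.1617], [0.4827, -0.172], [0.4804, -0.2], [0.4124, -0.191]]
[202. 284.] [274 182  21  40 512] [ 0.4744 -0.2998  0.06  ]
[[0.489, -0.2825], [0.4966, -0.293], [0.4652, -0.3155], [0.4573, -0.3047]]
```

View pics/w1.png

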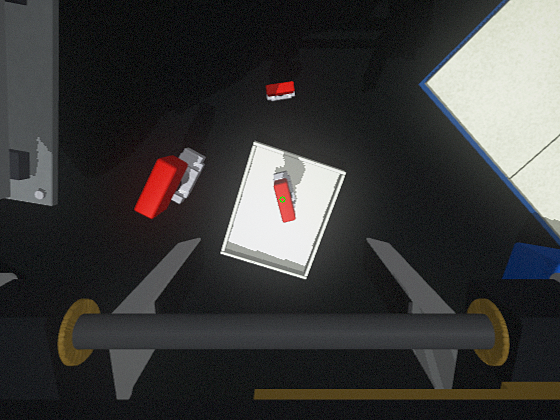

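The picture shows the tray anchor's wing at (284,202) running nearly vertically, its yaw about 0.61. The large anchor is at (160,186) and the small one at (280,88), both clear of the fingers. I'll rotate, descend and grip.

>>> {"name": "move_arm", "arguments": {"increments": [[0.4,0.03,0.03,0.2,0,0,-0.12],[0.4,0,0,0.2,0,0,-0.12],[0.4,0,0,0.4,0,0,0],[0.4,0,0,0.4,0,0,0],[0.4,0,0,0.4,0,0,0],[0.4,0,0,0.4,0,0,0],[0.4,0,0,0.4,0,0,0],[0.4,0,0,0.4,0,0,0],[0.4,0,0,0.3,0,0,0],[0.4,0,0,0.18,0,0,0],[0.4,0,0,0,0,0,0],[0.15,0,0,0,0,0,0],[0,0,0,0,0,0,0],[0,0,0,0,0,0,0],[0,0,0,0,0,0,0],[0,0,0,0,0,0,0],[0,0,0,0,0,0,0]], "force": 40}}

```text
time_s: 4.55
ee_pos: [0.4764, -0.2987, 0.0419]
eef_rot: [3.141, -0.0, 0.607]
force: [-1.1, -0.4, 4.7]
grip_width: 0.0137
grip_force: 40.0
```

>>> {"name": "move_arm", "arguments": {"increments": [[0,0,0,-0.1,0,0,0],[0,0,0,-0.3,0,0,0],[0,0,0,-0.5,0,0,0],[0,0,0,-0.5,0,0,0],[0,0,0,-0.5,0,0,0],[0,0,0,-0.5,0,0,0],[0,0,0,-0.5,0,0,0],[0,0,0,-0.5,0,0,0],[0,0,0,-0.3,0,0,0.1],[0,0,0,-0.1,0,0,0.12],[0,0,0,0,0,0,0.12],[0,0,0,0,0,0,0.08],[0,0,0,0,0,0,0]]}}

```text
time_s: 5.85
ee_pos: [0.4761, -0.2985, 0.2325]
eef_rot: [3.141, -0.001, 0.186]
force: [-0.3, -0.8, -1.9]
grip_width: 0.0136
grip_force: 40.0
```

>>> {"name": "move_arm", "arguments": {"increments": [[0,0.05,-0.2,0,0,0,0],[0,0.1,-0.455,0,0,0,0],[0,0.1,-0.455,0,0,0,0],[0,0.1,-0.455,0,0,0,0],[0,0.1,-0.455,0,0,0,0],[0,0.1,-0.455,0,0,0,0],[0,0.1,-0.455,0,0,0,0],[0,0.1,-0.455,0,0,0,0],[0,0.1,-0.455,0,0,0,0],[0,0.1,-0.455,0,0,0,0],[0,0.1,-0.455,0,0,0,0],[0,0.1,-0.455,0,0,0,0],[0,0.1,-0.455,0,0,0,0],[0,0.05,-0.455,0,0,0,0],[0,0.04,-0.26,0,0,0,0],[0,0,0,0,0,0,0],[0,0,0,0,0,0,0],[0,0,0,0,0,0,0]]}}

```text
time_s: 7.65
ee_pos: [0.4829, 0.0264, 0.2315]
eef_rot: [3.141, 0.0, 0.186]
force: [0.5, 0.1, -1.1]
grip_width: 0.0138
grip_force: 40.0
```

```bash
python3 - <<'E'
from h import *
p,T=cam('wrist'); im=p['color'].copy(); print(ctrl.get_obs()['qpos'].round(2))
for k in ('blue','yellow','red'):
  for c,s,m in blobs(im,(0,560,0,420),k,6): print(k,c.round(1),s,at_z(p,T,c,.072).round(4))
cv2.imwrite('pics/w2.png',im)
E
```

```text
[-0.02  0.13  1.67 -0.    1.35  1.36]
blue [170. 303.] [297 167  13   7  91] [0.5164 0.0108 0.072 ]
blue [170.5 262. ] [256 168  13   6  78] [0.508  0.0528 0.072 ]
blue [225.5 262.6] [258 223  11   6  61] [0.4492 0.0421 0.072 ]
blue [225.5 303.4] [298 223  11   6  61] [ 0.4573 -0.0016  0.072 ]
yellow [ 88. 282.] [271  85  23   7 161] [0.5915 0.0471 0.072 ]
yellow [159.1 282.6] [ 272  116   22   88 1909] [0.5236 0.0338 0.072 ]
yellow [333.2 248. ] [244 299  10  67 411] [0.3142 0.0366 0.072 ]
yellow [333.4 318.3] [313 299  10  67 409] [ 0.3293 -0.0457  0.072 ]
yellow [392.1 264.6] [  53  382  379   18 4523] [0.2349 0.0028 0.072 ]
red [100.9 282. ] [259  92  47  19 879] [0.5797 0.0449 0.072 ]
red [200.3  84.5] [    0   145   168   114 10796] [0.4419 0.2335 0.072 ]
red [157.7 541.9] [524 150  36  17 409] [ 0.5743 -0.2293  0.072 ]
red [156.9  97. ] [ 95 156   6   3   8] [0.4906 0.2226 0.072 ]
red [164.8 110.6] [110 162   2   6   8] [0.485  0.2083 0.072 ]
red [170.1 115.3] [113 167   6   7  10] [0.4803 0.2032 0.072 ]
red [170.5 121. ] [120 169   3   4   6] [0.481  0.1973 0.072 ]
red [269.  283.2] [ 269  225   29   88 2427] [0.403  0.0106 0.072 ]
red [233.2  12. ] [ 11 231   4   5   6] [0.3901 0.3102 0.072 ]
red [235.5  26.9] [ 23 233   8   7  15] [0.3903 0.2942 0.072 ]
red [266.1 464.2] [ 439  233   53   60 1514] [ 0.4438 -0.1889  0.072 ]
red [245.1  64.6] [ 62 244   6   3   8] [0.3866 0.2533 0.072 ]
```

View pics/w2.png

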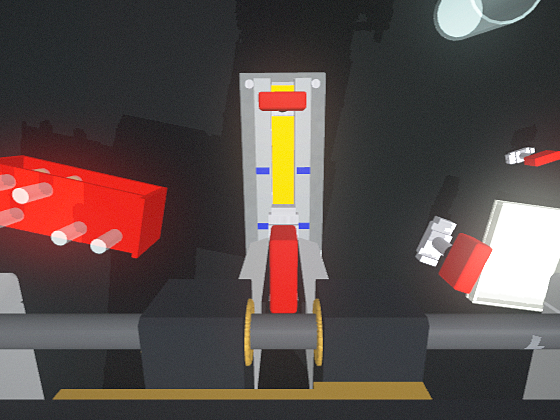

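The wrist view shows the blue marks at cols 262/303, rows 170/225; the held wing at (283,269) lines up with the yellow strip at col 282.5. Rail yaw is about 0.195 and its top is near z 0.073.

>>> {"name": "move_arm", "arguments": {"increments": [[0,0,-0.006,0.2,0,0,-0.009],[0,0,0,0.4,0,0,0],[0,0,0,0.4,0,0,0],[0,0,0,0.4,0,0,0],[0,0,0,0.3,0,0,0],[0,0,0,0.2,0,0,0],[0,0,0,0.16,0,0,0],[0,0,0,0.04,0,0,0],[0,0,0,0.04,0,0,0],[0,0,0,0.04,0,0,0],[0,0,0,0.04,0,0,0],[0,0,0,0.04,0,0,0],[0,0,0,0.04,0,0,0],[0,0,0,0.04,0,0,0],[0,0,0,0,0,0,0],[0,0,0,0,0,0,0]]}}

```text
time_s: 9.3
ee_pos: [0.4828, 0.0274, 0.1145]
eef_rot: [-3.142, 0.0, 0.196]
force: [0.1, -1.1, -0.4]
grip_width: 0.0137
grip_force: 40.0
```

>>> {"name": "move_arm", "arguments": {"increments": [[0,0,0.012,0.02,0,0,0],[0,0,0,0.04,0,0,0],[0,0,0,0.04,0,0,0],[0,0,0,0.04,0,0,0],[0,0,0,0,0,0,0]]}}

```text
time_s: 9.8
ee_pos: [0.4827, 0.0268, 0.1071]
eef_rot: [-3.141, 0.001, 0.196]
force: [0.3, -0.1, -0.3]
grip_width: 0.0142
grip_force: 40.0
```

>>> {"name": "move_arm", "arguments": {"increments": [[0,0,0,0.04,0,0,0],[0,0,0,0.04,0,0,0],[0,0,0,0.02,0,0,0],[0,0,0,0,0,0,0]]}}

```text
time_s: 10.2
ee_pos: [0.4829, 0.0268, 0.1023]
eef_rot: [-3.142, 0.0, 0.196]
force: [0.5, 0.2, -0.5]
grip_width: 0.0136
grip_force: 40.0
```

```bash
python3 - <<'E'
from h import *
p,T=cam('side'); q,_=cam('scene')
cv2.imwrite('pics/s3.png',np.hstack([cv2.resize(p['color'][140:250,180:300],(400,367)),cv2.resize(q['color'][150:260,250:370],(400,367))]))
print(ctrl.get_obs()['force'])
E
```

```text
[ 0.0919547  -0.11604315 -1.62912789]
```

View pics/s3.png

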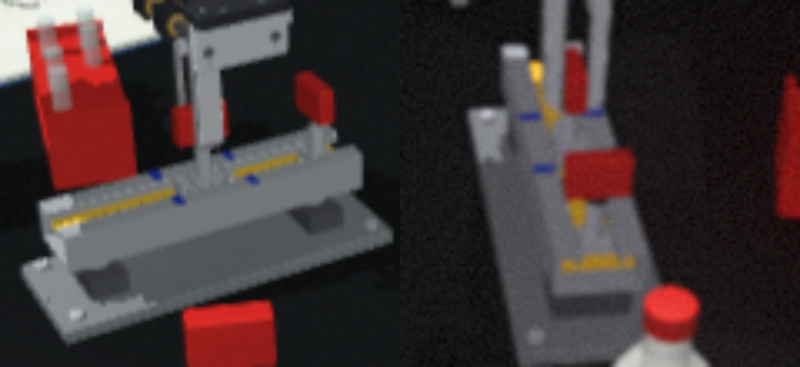

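The nut sits in the slot midway between the marks (left panel, about (205,185)) with no contact force, so I'll keep feeling downward.

>>> {"name": "move_arm", "arguments": {"increments": [[0,0,0,0.03,0,0,0],[0,0,0,0.03,0,0,0],[0,0,0,0.03,0,0,0],[0,0,0,0.03,0,0,0],[0,0,0,0,0,0,0]]}}

```text
time_s: 10.8
ee_pos: [0.483, 0.0268, 0.0965]
eef_rot: [3.142, -0.0, 0.196]
force: [-1.6, 0.2, 4.7]
grip_width: 0.0139
grip_force: 40.0
```

>>> {"name": "move_arm", "arguments": {"increments": [[0,0,0,0.03,0,0,0],[0,0,0,0.03,0,0,0],[0,0,0,0,0,0,0]]}}

```text
time_s: 11.1
ee_pos: [0.4831, 0.0268, 0.0938]
eef_rot: [3.141, -0.0, 0.196]
force: [-3.5, 0.2, 8.4]
grip_width: 0.0139
grip_force: 40.0
```

```bash
python3 - <<'E'
from h import *
f=[]
for i in range(4): ctrl.camera('side'); o=ctrl.get_obs(); f.append(o['force'])
print(np.mean(f,0),np.std(f,0),o['ee_pos'])
E
```

```text
[-2.83528541 -0.0674158   8.34966374] [0.32889668 0.22594023 0.60595525] [0.48306533 0.02681393 0.09394587]
```

>>> {"name": "move_arm", "arguments": {"increments": [[0,0,0,0.03,0,0,0],[0,0,0,0.025,0,0,0],[0,0,0,0,0,0,0]]}}

```text
time_s: 11.6
ee_pos: [0.4831, 0.0268, 0.0914]
eef_rot: [3.141, -0.001, 0.196]
force: [-5.4, 0.7, 12.8]
grip_width: 0.0136
grip_force: 40.0
```

```bash
python3 - <<'E'
from h import *
f=[]
for i in range(4): ctrl.camera('side'); o=ctrl.get_obs(); f.append(o['force'])
print(np.mean(f,0),np.std(f,0),o['ee_pos'],o['grip_width'])
E
```

```text
[-4.89740529  0.14860437 11.82917298] [0.56100944 0.2794586  0.23307106] [0.48308818 0.02681154 0.09147636] 0.013689523623666782
```

```bash
python3 - <<'E'
from h import *
p=ctrl.camera('wrist');C=np.array(p['tool_from_camera']);print(C.round(4).tolist())
for X in ([.02,0,-.033],[.02,0,-.005],[-.02,0,-.033],[.02,.007,-.033],[.022,0,.026],[.022,0,.037],[.0,0,0]): print(X,proj(p,C,X).round(1),(proj(p,C,np.array(X)+[.002,0,0])-proj(p,C,X)).round(2))
a=cv2.imread('pics/w2.png');b=p['color']
for im in(a,b): print([s.tolist() for c,s,m in blobs(im,(255,310,210,325),'red',100)])
cv2.imwrite('pics/w4.png',np.hstack([cv2.resize(i[190:330,243:323],(400,600)[:2]) if 0 else cv2.resize(i[190:330,236:330],(400,596)) for i in (a,b)]))
E
```

```text
[[-0.0014, -0.9695, -0.245, 0.0719], [1.0, -0.0014, -0.0, 0.0006], [-0.0003, -0.245, 0.9695, -0.1786], [0.0, 0.0, 0.0, 1.0]]
[0.02, 0, -0.033] [281.8 241.4] [-0.01 -4.  ]
[0.02, 0, -0.005] [282.  224.5] [-0.01 -3.44]
[-0.02, 0, -0.033] [282.  316.3] [-0.01 -3.53]
[0.02, 0.007, -0.033] [296.5 241.3] [ 0.04 -4.  ]
[0.022, 0, 0.026] [282.1 207.8] [-0.01 -3.  ]
[0.022, 0, 0.037] [282.1 204. ] [-0.01 -2.86]
[0.0, 0, 0] [282.1 254.6] [-0.01 -3.19]
[[269, 225, 29, 88, 2427]]
[[269, 226, 29, 88, 2382]]
```

View pics/w4.png

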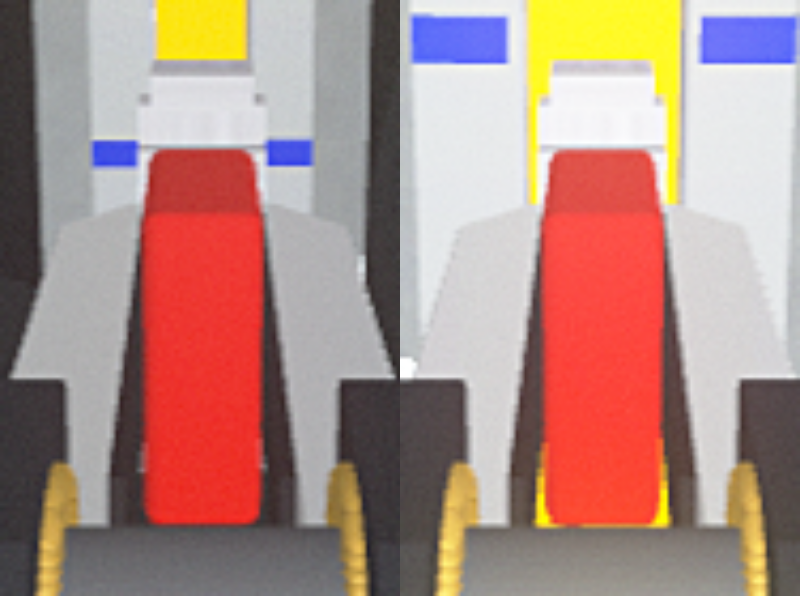

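The wrist view shows the nut between the lips with yellow strip visible on both sides, and the wing centred within about 1 mm of the tool axis. I'll press slightly further, then twist.

>>> {"name": "move_arm", "arguments": {"increments": [[0,0,0,0.014,0,0,0],[0,0,0,0,0,0,-0.05],[0,0,0,0,0,0,-0.1],[0,0,0,0,0,0,-0.1],[0,0,0,0,0,0,-0.1],[0,0,0,0,0,0,0]]}}

```text
time_s: 12.45
ee_pos: [0.484, 0.0268, 0.0912]
eef_rot: [3.14, -0.003, 0.549]
force: [-0.1, 0.2, 11.4]
grip_width: 0.0139
grip_force: 40.0
```

>>> {"name": "move_arm", "arguments": {"increments": [[0,0,0,0.01,0,0,-0.1],[0,0,0,0,0,0,-0.1],[0,0,0,0,0,0,-0.1],[0,0,0,0,0,0,-0.1],[0,0,0,0,0,0,-0.1],[0,0,0,0,0,0,0]]}}

```text
time_s: 13.05
ee_pos: [0.4841, 0.0268, 0.0908]
eef_rot: [3.139, -0.002, 1.049]
force: [0.2, 1.0, 13.4]
grip_width: 0.0137
grip_force: 40.0
```

```bash
python3 - <<'E'
from h import *
p,T=cam('wrist');o=ctrl.get_obs();print(o['force'],o['moment'],o['ee_pos'])
q,_=cam('side')
cv2.imwrite('pics/w5.png',np.hstack([cv2.resize(p['color'][170:330,203:363],(400,400)),cv2.resize(q['color'][160:240,200:280],(400,400))]))
E
```

```text
[-0.24747254 -0.33137554 12.8992914 ] [-0.01026554  0.05980266  0.1011123 ] [0.48413151 0.02678212 0.09082651]
```

View pics/w5.png

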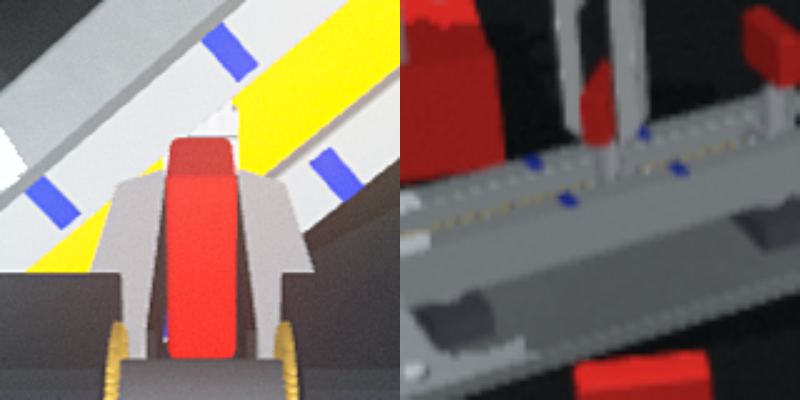

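The wing and nut turn together, with the nut's end passing under the lip. I'll finish the quarter turn.

>>> {"name": "move_arm", "arguments": {"increments": [[0,0,0,0,0,0,-0.1],[0,0,0,0,0,0,-0.1],[0,0,0,0,0,0,-0.1],[0,0,0,0,0,0,-0.1],[0,0,0,0,0,0,-0.1],[0,-0.0,0,0,0,0,-0.1],[0,-0.01,0,0,0,0,-0.1],[0,0,0,0,0,0,-0.017],[0,0,0,0,0,0,0],[0,0,0,0,0,0,0]]}}

```text
time_s: 14.15
ee_pos: [0.4842, 0.0264, 0.0908]
eef_rot: [3.138, 0.001, 1.763]
force: [-0.6, 0.6, 12.9]
grip_width: 0.0138
grip_force: 40.0
```

>>> {"name": "move_arm", "arguments": {"increments": [[0,0,0,-0.03,0,0,0],[0,0,0,-0.03,0,0,0],[0,0,0,-0.02,0,0,0],[0,0,0,-0.02,0,0,0],[0,0,0,0,0,0,0]]}}

```text
time_s: 14.65
ee_pos: [0.4841, 0.0264, 0.0954]
eef_rot: [3.139, 0.0, 1.763]
force: [3.0, 1.7, 6.6]
grip_width: 0.0139
grip_force: 40.0
```

Force shows strip ~3.7 mm down, so the grooves are engaging. I'll lift a little more and release.

>>> {"name": "move_arm", "arguments": {"increments": [[0,0,0,-0.02,0,0,0],[0,0,0,-0.008,0,0,0],[0,0,0,0,0,0,0]], "force": 10}}

```text
time_s: 14.95
ee_pos: [0.4837, 0.0263, 0.0963]
eef_rot: [3.14, 0.0, 1.763]
force: [2.9, 0.1, 4.7]
grip_width: 0.014
grip_force: 10.0
```

>>> {"name": "move_arm", "arguments": {"increments": [[0.18,0,0,0,0,0,0],[0.22,0,0,0,0,0,0],[0.3,0,0,0,0,0,0],[0.4,0,0,0,0,0,0],[0.4,0,0,0,0,0,0],[0.4,0,0,-0.2,0,0,0],[0.4,0,0,-0.4,0,0,0],[0.4,0,0,-0.5,0,0,0],[0.4,0,0,-0.5,0,0,0],[0.4,0,0,-0.5,0,0,0],[0.4,0,0,-0.3,0,0,0],[0.4,0,0,0,0,0,0],[0.4,0,0,0,0,0,0]]}}

```text
time_s: 16.25
ee_pos: [0.4828, 0.0263, 0.2157]
eef_rot: [-3.142, 0.0, 1.763]
force: [-0.2, -0.2, -0.6]
grip_width: 0.0371
grip_force: 0.0
```

```bash
python3 - <<'E'
from h import *
p,T=cam('wrist');q,_=cam('side');print(ctrl.get_obs()['force'])
for c,s,m in blobs(p['color'],(150,420,100,320),'red',100):
    r=cv2.minAreaRect(cv2.findContours(m.astype(np.uint8),0,2)[0][0]);print(c.round(1),s,[at_z(p,T,v[::-1],.129)[:2].round(4).tolist() for v in cv2.boxPoints(r)])
cv2.imwrite('pics/w6.png',np.hstack([cv2.resize(p['color'][60:340,140:420],(400,400)),cv2.resize(q['color'][150:240,195:285],(400,400))]))
E
```

```text
[-0.23628577 -0.0273837  -0.45433583]
[210.5 389.5] [ 377  186   27   51 1156] [[0.5643, 0.0238], [0.5569, 0.0661], [0.5777, 0.0682], [0.5859, 0.0258]]
[213. 284.] [276 188  17  50 762] [[0.4737, 0.0474], [0.4867, 0.0499], [0.4951, 0.0079], [0.4815, 0.0053]]
```

View pics/w6.png

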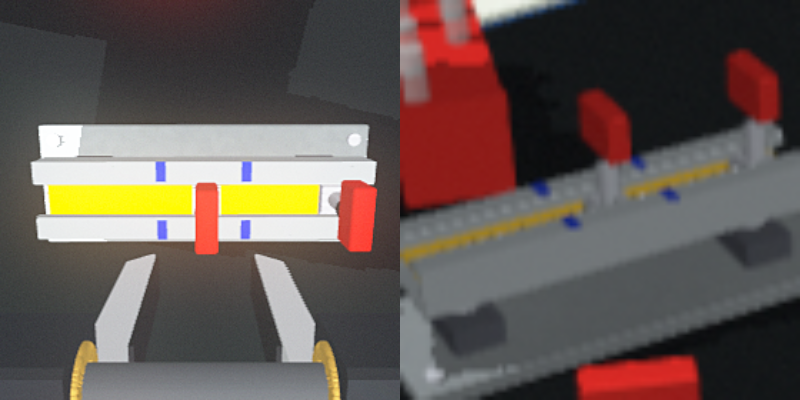

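The anchor stands upright between the marks, wing square across the rail and level with the locked one (side view, tops at (605,90) and (750,50)). Everything else is undisturbed.

```bash
python3 -c "
from station import ctrl
print(ctrl.hand_in())"
```

```text
the job is handed in; nothing more can be done
None
```

The job is handed in: the middle-sized red anchor is locked upright in the rail midway between the blue marks with its wing square across, the gripper has let go, and I saw nothing else disturbed.

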